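Hook the guard bolt home

TASK

Take the hooked rod from its stand, reach its hook in through the open front of the guarded clamp station and draw the sliding bolt by its bail towards the front until it is fully home at its stop, which you can feel but not see; then keep a firm pull of about 15 N on it against its stop for a full second so that it seats, and never more than 20 N. Then lay the rod back in its stand as you found it, the bolt still home. Move the bolt with the hook only, do not knock or lean on the guard, and leave the other things on the bench where they are.

Things in the scene. Friction and masses are not known exactly. Their poses are not given: they have to be found in the camera images.
- guard: Fixed clamp station: blue foot 220 (x) x 240 (y) x 20 mm high, white frame, clear sides, roof of thin wires (underside 150 mm above the bench), front and back open. Origin: centre of its underside, on the bench; +x points from the open front inwards. Two white jars are clamped in the back corners (68 mm to +x, 75 mm to either side, 76 mm high). Place and yaw vary.
- front (a point): Middle of the open front of the guard, 110 mm to -x of the guard's origin, 93 mm above the bench. The opening is 216 mm wide, from the sill's top (36 mm above the bench) to the lintel's underside (150 mm). Axes as the guard's.
- latch: The bolt and its slide, fixed in the guard: origin and axes are the guard's. A steel bolt lies along x on the centre line, with an upright U-shaped bail at its inner end; drawn to -x its nose enters a keeper block (91 to 103 mm to -x of the origin, top 50 mm high). Only the bolt moves. Its rigid stop is inside, out of sight and set differently each time: it can only be felt.
- bail (a point): Middle of the bail's crossbar, 8 mm round steel, 66 mm long along the guard's y, its axis 60 mm above the bench. Moves with the bolt along the guard's x: starts 26 to 56 mm to -x of the guard's origin, home is 60 to 78 mm to -x, 22 to 34 mm from the start. Axes as the guard's. Behind it (+x) it is free down to 38 mm above the bench, from 7 mm behind on to 26 mm. The bolt drags with about 4 N and stays where left.
- rod: The hooked rod, about 0.2 kg: black flat-sided handle 130 (x) x 16 (y) x 18 mm (z), then an 8 mm round steel rod along +x that bends straight down (-z) into a tine. Origin: middle of the handle. The tine's axis is 165 mm to +x of it; the tine ends 34 mm below the rod's axis. In the stand the origin is 60 mm above the bench and the rod lies level along the stand's x.
- hook (a point): Centre of the tine's round end: 165 mm to +x and 30 mm below the rod's origin (the tine's radius is 4 mm). Axes as the rod's.
- stand: Fixed aluminium stand of the rod, left or right of the guard. Origin: on the bench under the middle of the handle of the lying rod. Two upward forks, flared to 81 mm high, 12 mm long in x: the rear, 55 mm to -x, takes the handle's tail (slot 22 mm wide, floor 51 mm high), the front, 100 mm to +x, the steel rod (slot 14 mm, floor 56 mm). The handle is free between.
- tray: Fixed white tray 240 x 110 x 35 mm with two jars, on the side where the stand is not. Origin: centre of its underside.
- jar_a: Bystander, small white screw-top jar, 52 mm across, 65 tall, in the tray. Origin: centre of its underside, or its middle.
- jar_b: Bystander, white jar, 56 mm across, 75 tall, in the tray. Origin: centre of its underside, or its middle.
- bottle_a: Bystander, white plastic bottle, 60 mm across, 130 tall. Origin: centre of its underside, or its middle.
- can_a: Bystander, steel sample can, 70 mm across, 90 tall. Origin: centre of its underside, or its middle.
- collar: Bystander, loose steel shaft collar, 56 mm across, 14 tall, flat on the bench. Origin: centre of its underside, or its middle.
- wrench: Bystander, open-ended wrench lying on the bench. Origin: centre of its underside, or its middle.
- cup: Bystander, white plastic cup, 70 mm across, 75 tall. Origin: centre of its underside, or its middle.
Not all that is in view belongs to the job. There is more than one size of the rod; the job needs the largest.

How it is judged:
On the way, in this order (a step that is already met when the one before it is completed fails the run):
1. the hooked rod has been lifted out of its stand (its handle 90 mm or more above the bench) (height (world z) of rod above 0.09 m), for 0.1 s.
2. the bolt is drawn to its stop (bail 58 mm or more to -x of the guard's origin and 21 mm or more from where it started) and the rod pulls it against the stop with 12 N or more for half a second (x of bail in the frame of guard below -0.058 m and distance of bail from where it was at the start of the episode above 0.021 m and contact force between rod and latch above 12 N), for 0.5 s.
At the end, for the whole second after the job is handed in: The bolt is still drawn (bail 58 mm or more to -x of the guard's origin and 21 mm or more from where it started); the rod lies at rest in both forks of its stand as at the start: its origin within 15 mm along, 8 mm across and 5 mm in height of its place, the hook to the stand's +x and pointing down (x of bail in the frame of guard below -0.058 m and distance of bail from where it was at the start of the episode above 0.021 m and z of rod in the frame of stand between 0.055 and 0.065 m and x of rod in the frame of stand between -0.015 and 0.015 m and y of rod in the frame of stand between -0.008 and 0.008 m and x of hook in the frame of stand above 0.1 m and z of hook in the frame of stand below 0.045 m and linear speed of rod below 0.02 m/s); the robot touches nothing.
It fails at once if the rod loads the bolt with more than 21 N (contact force between rod and latch above 21 N).
It fails at once if the fingers or the arm touch the bolt (contact force between any of the fingers, the arm and latch above 0.5 N).
It fails at once if the rod or the robot knocks or leans on the guard with more than 10 N (contact force between any of rod, the fingers, the arm and guard above 10 N).
It fails at once if a bystander is moved by more than 25 mm (distance of any of jar_a, jar_b, bottle_a, can_a, collar, wrench, cup from where it was at the start of the episode above 0.025 m).
It also fails if it takes over 72 s, if anything falls off the work surface, if the arm or the gripper's body presses on something with over 40 N, if the wrist force passes 120 N, or if a joint passes its speed limit or range.

ROBOT

A 6-joint arm with a two-finger parallel gripper is mounted at the origin on the work surface. World frame = base frame: x ahead of the robot, y to its left, z up, the work surface at z = 0. Lengths are in m, angles in rad, forces in N, time in s.
With the tool pointing down it reaches from about 0.375 to 0.9 m from the base axis. Payload 3.1 kg.
Tool frame: the origin (TCP) lies at the very end of the fingers, on their centre line; the grasp point (between the pads) lies 19 mm behind it; x points along the fingers, y is the direction in which the jaws open and shut, and the axes are right-handed (so a half turn about x gives the same grasp; the last joint's range is limited). The gripper opens to 87 mm and grips with 3 to 60 N. Pads are 19 mm wide; open, the fingers measure 117 mm over their backs; the gripper's body (75 mm by 190 mm) begins 51 mm behind the grasp point.
Start: joints at [1.137, 0.527, 1.433, -0, 1.181, -0.178], TCP at [0.157, 0.605, 0.223] pointing down, gripper open.
Joint ranges: [-3.08, 3.08], [-0.75, 2.2], [0.22, 2.44], [-1.43, 4.57], [0, 2.65], [-2.85, 2.85]. Speed limits (rad/s): [2.79, 2.79, 3.14, 3.14, 3.14, 3.14].

INTERFACE

Orientations are given as a unit quaternion [x, y, z, w].
In Python, from rig import robot gives the robot as it stands.
- The arm moves only by the tool carry_out, never from a script. Its argument "commands" is a list that holds one entry, the list of rows, each a list of 5 numbers: the opening, from 0 (shut) to 1 (fully open), then the shift along the tool's x, y, z in mm, then the turn about the tool's x in degrees. In form: [[[hand, x, y, z, twist], ...]]. A call has 1 to 8 rows; each row shifts and turns the pose as measured when the row begins, along the tool's axes as they then stand; what a row does not reach is not made up. A row lasts 1/12 s, in which the tool goes at most 41.7 mm and 7.16 degrees, less where a joint would pass 70% of its speed; a pose out of reach is approached as far as the arm can. A call with a gripper value outside its range is refused whole. The fingers move at their own pace and stop on an object; "force" is the grip in N (left out, the last holds). Time passes only in rows, so rows that do not move let the fingers close. It gives the time, the measured TCP pose, the force and the opening at its end, in the units of the state.
- robot.get_obs(): the state, without advancing time (a new reading comes with each control period).
- robot.camera(name): name is "side" or "top"; returns the picture (480x640x3 uint8, red, green, blue); there is no depth.
- robot.camera_model(name): a dict with "fx", "fy", "cx", "cy" (pixels), "R" (3x3) and "t" (3): a world point X has camera coordinates R X + t. Camera axes: x right, y down, z forward; pixel columns grow to the right and rows downward; lengths in m; the calibration is good to about 2 mm. A picture is of the moment at which its call begins. camera_model takes no time and is no camera call.
- robot.hand_in(): hands the job in, once; it reports no verdict.
The state is a dict: "time": time; "q": joint angles; "joint_velocities": joint speeds; "joint_torque": joint torques, N m; "position": TCP position; "tool_rot": TCP orientation; "ft_force": force on the tool from outside, world axes, zero at the start; "moment": the same for the moment, N m; "grip_width": finger opening in m.
Only numpy, scipy, OpenCV 4.12 (cv2) and the standard library are available. Lean on these libraries where they do the work, as an engineer would, in place of code of your own. Each camera call takes 0.05 s, during which the arm holds its last target. There are 200 camera calls.

## Working session

There is one attempt and no reset: what is moved stays moved. The work goes in short steps, Python scripts to look and compute and a tool call to move; the robot and the scene stay as the last step left them, time stands still between calls to the robot, and variables do not carry over. Pictures are saved under pics/ and viewed, on a budget of 10 in all, crops included, one or two more only if the job needs it, and the job is handed in when it is done.

Besides the shell and the picture viewer there is one more tool, called after "Request:" as name([rows], argument=value, ...), one row to a line, values as JSON. carry_out: Moves the arm, as the interface text tells. Its arguments: {"type":"object","properties":{"commands":{"type":"array"},"force":{"type":"number"}},"required":["commands"]}

```bash
mkdir -p pics
python3 - <<'E'
from rig import robot
import cv2
for n in("top","side"):
    cv2.imwrite(f"pics/{n}0.png",robot.camera(n)[:,:,::-1])
    m=robot.camera_model(n);print(n,m)
print(robot.get_obs())
E
```

```text
top {'fx': 433.3074159215292, 'fy': 433.3074159215292, 'cx': 308.1601562554417, 'cy': 243.62240102792597, 'R': array([[-0.01184567, -0.99992831,  0.00174834],
       [-0.99779123,  0.01170603, -0.06538824],
       [ 0.06536309, -0.00251904, -0.99785837]]), 't': array([0.08142392, 0.47514701, 1.10274164])}
side {'fx': 492.8684068865101, 'fy': 492.8684068865101, 'cx': 321.6428683790455, 'cy': 234.7176556369265, 'R': array([[ 0.98581423, -0.16729718, -0.01348948],
       [-0.11520473, -0.61602147, -0.77925953],
       [ 0.12205811,  0.76975918, -0.62655616]]), 't': array([-0.44218086,  0.16582972,  1.36766871])}
{'time': 0.1, 'q': array([ 1.13754326e+00,  5.28386114e-01,  1.43374494e+00, -9.92237890e-06,
        1.18138063e+00, -1.78499492e-01]), 'joint_velocities': array([-0.00047334, -0.00149038, -0.00244824,  0.00023874,  0.00073811,
       -0.00088004]), 'joint_torque': array([ 4.46950553e-04, -4.40984917e+01, -1.77149445e+01,  6.35402952e-02,
        5.33902121e-02, -5.10982215e-05]), 'position': array([0.15720581, 0.60424614, 0.22167084]), 'tool_rot': array([ 0.0891763 ,  0.70157925, -0.09047223,  0.70117681]), 'ft_force': array([-0.08747162, -0.00959686, -0.60702968]), 'moment': array([ 0.00490894, -0.00660047,  0.06307937]), 'grip_width': 0.08704971824179866}
```

View pics/top0.png

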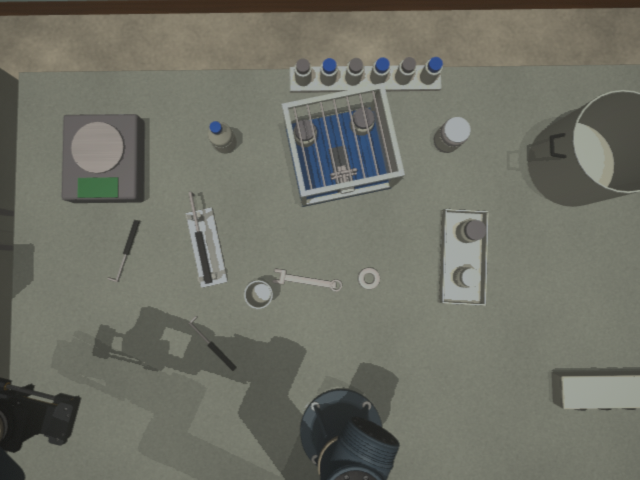

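View pics/side0.png

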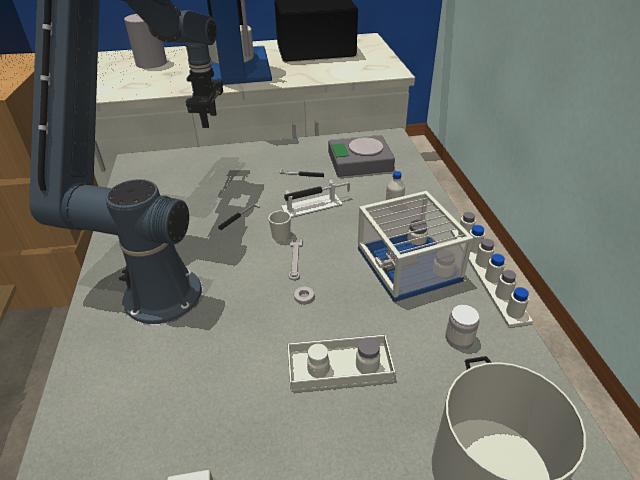

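Top view: there are three hooked rods, at about (205,240) in the stand, (127,250) on the bench and (213,345) on the bench. The one in the stand looks longest and thickest, and the description places the rod in its stand. The guard is at (343,147) with its front facing down the picture, the tray at (465,257), the cup at (259,293), the wrench at (308,281) and the collar at (369,278). I'll enlarge the stand and guard to confirm.

Run:
```python
import cv2,numpy as np
t=cv2.imread("pics/top0.png");
a=cv2.resize(t[185:295,170:240],None,fx=5,fy=5,interpolation=cv2.INTER_CUBIC)
b=cv2.resize(t[80:210,275:410],None,fx=3.3,fy=3.3,interpolation=cv2.INTER_CUBIC)
c=np.zeros((560,800,3),np.uint8);c[:550,:350]=a;c[:b.shape[0],352:352+b.shape[1]]=b[:, :448]
cv2.imwrite("pics/crop1.png",c)
```

```text
(no output)
```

View pics/crop1.png

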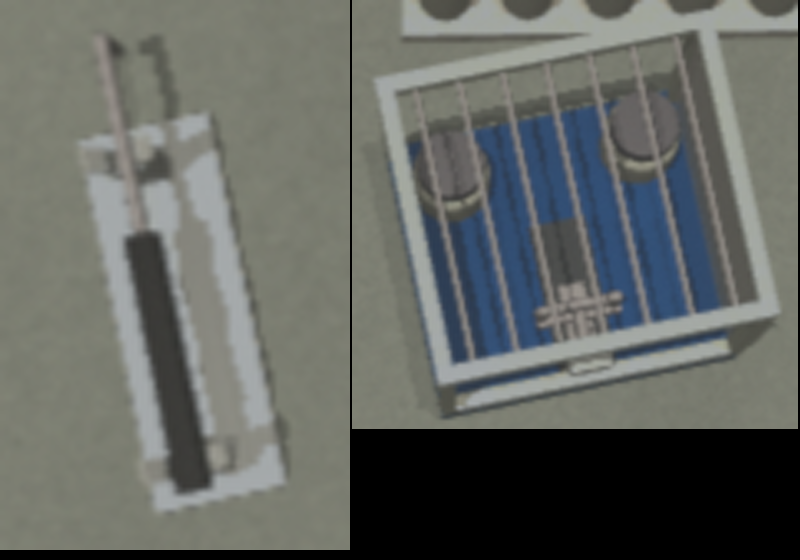

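The crop shows the rod in the stand with black handle ends at about (198.6,232.2) and (208.6,282.6) and its tip at (190.2,192.8). It is the longest rod and lies in both forks, so it is the one the job needs. The bail's crossbar runs from about (332,176) to (356,170). Next I'll convert these to positions.

```bash
cat > h.py <<'E'
import numpy as np,cv2
from rig import robot
def ray(n,p,z):
    m=robot.camera_model(n);R,t=m["R"],m["t"];C=-R.T@t
    d=R.T@np.array([(p[0]-m["cx"])/m["fx"],(p[1]-m["cy"])/m["fy"],1])
    return C+d*(z-C[2])/d[2]
def proj(n,X):
    m=robot.camera_model(n);c=m["R"]@np.array(X)+m["t"]
    return np.array([m["fx"]*c[0]/c[2]+m["cx"],m["fy"]*c[1]/c[2]+m["cy"]])
E
python3 - <<'E'
from h import *
np.set_printoptions(precision=4,suppress=True)
t=cv2.imread("pics/top0.png")
# handle
m=np.zeros(t.shape[:2],np.uint8);m[225:290,190:220]=(t[225:290,190:220].max(2)<75)
n,l,s,c=cv2.connectedComponentsWithStats(m);k=1+s[1:,4].argmax()
box=cv2.minAreaRect(np.argwhere(l==k)[:,::-1].astype(np.float32));print(box)
bp=cv2.boxPoints(box);e=sorted(bp.tolist(),key=lambda p:p[1])
f=(np.array(e[0])+e[1])/2;r=(np.array(e[2])+e[3])/2
F,Rr=ray("top",f,.069),ray("top",r,.069);T=ray("top",(189.7,192.8),.064)
print("handle",F,Rr,np.linalg.norm(F-Rr),"tip",T,np.linalg.norm(T-(F+Rr)/2),np.degrees(np.arctan2(*(T-Rr)[1::-1])),np.degrees(np.arctan2(*(F-Rr)[1::-1])))
P=lambda x,y:(275+(x-352)/3.3-.35,80+y/3.3-.35)
for z in(.15,.16,.165):
    q=[ray("top",P(*p),z) for p in((375,80),(718,26),(778,312),(445,382))]
    print(z,np.array(q)[:,:2].tolist(),[np.linalg.norm(q[i]-q[i-1]) for i in range(4)],np.mean(q,0))
b=[ray("top",P(*p),.063) for p in((538,319),(622,298))];print("bail",b,np.linalg.norm(b[0]-b[1]),np.mean(b,0))
k=[ray("top",P(*p),.05) for p in((570,366),(612,358))];print("keeper",k)
s=[ray("top",P(*p),.036) for p in((457,408),(730,350))];print("sill",s,np.linalg.norm(s[0]-s[1]))
# side crop
s=cv2.imread("pics/side0.png")
cv2.imwrite("pics/crop2.png",np.hstack([cv2.resize(s[185:305,350:480],(560,517),interpolation=cv2.INTER_CUBIC)]))
E
```

```text
((203.3676300048828, 256.9299621582031), (51.362274169921875, 7.016704082489014), 79.2156982421875)
handle [0.5051 0.3452 0.069 ] [0.3811 0.3212 0.069 ] 0.12627919899437823 tip [0.603 0.369 0.064] 0.16386910895800133 12.151995286121707 10.97129893491066
0.15 [[0.7925905996786626, 0.13383545752283466], [0.8288474229963284, -0.1081051280413801], [0.62432204596196, -0.14503242114330273], [0.5778611819006247, 0.08702874255607516]] [np.float64(0.21977168021670718), np.float64(0.24464219623818692), np.float64(0.2078322757102127), np.float64(0.23666642260116946)] [ 0.7059 -0.0081  0.15  ]
0.16 [[0.788620310052944, 0.13327292586386089], [0.8245076584103894, -0.10620216548306265], [0.6220664961149064, -0.14275315120608606], [0.5760790912353222, 0.08694319447061727]] [np.float64(0.21753209810841775), np.float64(0.24214917127206115), np.float64(0.2057143620384118), np.float64(0.23425467471278005)] [ 0.7028 -0.0072  0.16  ]
0.165 [[0.7866351652400847, 0.132991660034374], [0.8223377761174198, -0.10525068420390392], [0.6209387211913797, -0.1416135162374777], [0.5751880459026709, 0.08690042042788831]] [np.float64(0.21641230705427308), np.float64(0.24090265878899825), np.float64(0.20465540520251105), np.float64(0.23304880076858533)] [ 0.7013 -0.0067  0.165 ]
bail [array([0.6407, 0.0169, 0.063 ]), array([ 0.656, -0.047,  0.063])] 0.0656851330632644 [ 0.6483 -0.015   0.063 ]
keeper [array([ 0.6069, -0.0078,  0.05  ]), array([ 0.6127, -0.04  ,  0.05  ])]
sill [array([0.5778, 0.079 , 0.036 ]), array([ 0.6207, -0.133 ,  0.036 ])] 0.21628475471980946
```

View pics/crop2.png

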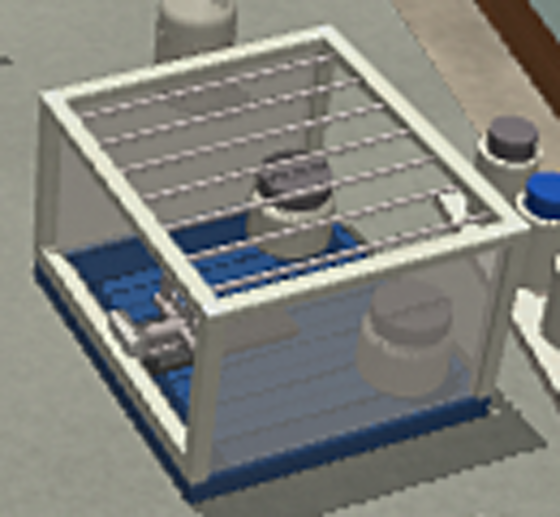

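The side crop confirms the guard: the front opening faces the robot, with the keeper at about (380,263) in the full image and the bail just behind the lintel. Estimates agree across features:

| Feature | Value | Check |
|---|---|---|
| Guard position | about (0.705, −0.006) | sill width measured 216 mm, as given |
| Guard yaw | about 11.3° | – |
| Bail in guard frame | x about −55 mm | crossbar measured 66 mm, as given |
| Rod position | about (0.440, 0.334) | handle measured 126 mm against 130 |
| Rod yaw | about 11.5° | – |

Next I'll plan the grasp.

```bash
cat >> h.py <<'E'
from scipy.spatial.transform import Rotation as Ro
np.set_printoptions(precision=4,suppress=True)
def go(target,yaw=None):
    "tool-axis mm to a world TCP target, and twist deg so that jaw axis is square to yaw(deg)"
    o=robot.get_obs();R=Ro.from_quat(o["tool_rot"]).as_matrix()
    print("t",o["time"],"TCP",o["position"],"ft",o["ft_force"],"w",o["grip_width"])
    print("tool x",R[:,0],"y",R[:,1],"z",R[:,2])
    if yaw is not None:
        n=np.array([-np.sin(np.radians(yaw)),np.cos(np.radians(yaw)),0])
        a=np.degrees(np.arctan2(n@R[:,2],n@R[:,1]));a=(a+90)%180-90;print("twist",a)
    d=np.array(target)-o["position"]
    print("shift with present axes mm",R.T@d*1e3)
    if yaw is not None:
        R2=R@Ro.from_euler("x",a,degrees=True).as_matrix();print("after twist mm",R2.T@d*1e3)
E
python3 -c "
from h import *
go([.435,.333,.15],11.5)"
```

```text
t 0.1 TCP [0.1572 0.6042 0.2217] ft [-0.0875 -0.0096 -0.607 ] w 0.08704971824179866
tool x [-0.0008 -0.0017 -1.    ] y [ 0.252   0.9677 -0.0019] z [ 0.9677 -0.252  -0.0003]
twist -26.096138672498746
shift with present axes mm [  71.9227 -192.3513  337.2075]
after twist mm [  71.9227 -321.0728  218.2204]
```

Request:
carry_out([
  [[1,0,0,0,-7],[1,0,0,0,-7],[1,0,0,0,-7],[1,0,0,0,-5],[1,0,-30,20,0],[1,0,-30,20,0],[1,0,-30,20,0],[1,0,-30,20,0]],
])

```text
time: 0.77
position: [0.2574, 0.5044, 0.217]
tool_rot: [-0.083, 0.705, 0.08, 0.7]
ft_force: [0.9, 0.2, 1.2]
grip_width: 0.0866
```

Request:
carry_out([
  [[1,0,-30,20,0],[1,0,-30,20,0],[1,0,-30,20,0],[1,0,-30,20,0],[1,0,-30,20,0],[1,0,0,0,0]],
])

```text
time: 1.27
position: [0.3975, 0.3703, 0.2148]
tool_rot: [-0.084, 0.705, 0.078, 0.7]
ft_force: [-0.1, 0.3, -0.9]
grip_width: 0.0872
```

```bash
python3 -c "
from h import *
go([.435,.333,.15],11.5)"
```

```text
t 1.2667 TCP [0.3975 0.3703 0.2148] ft [-0.0602  0.3039 -0.9332] w 0.08721167826332818
tool x [-0.0068 -0.0096 -0.9999] y [-0.2271  0.9738 -0.0078] z [ 0.9738  0.227  -0.0088]
twist 1.6238060981041826
shift with present axes mm [ 64.8826 -44.3124  28.6707]
after twist mm [ 64.8826 -43.4821  29.9148]
```

Request:
carry_out([
  [[1,15,-15,10,1.6],[1,20,-15,10,0],[1,20,-14,10,0],[1,8,0,0,0],[1,0,0,0,0]],
])

```text
time: 1.68
position: [0.4389, 0.3301, 0.1498]
tool_rot: [-0.071, 0.706, 0.066, 0.701]
ft_force: [-0.3, -0.4, -0.7]
grip_width: 0.0869
```

Run:
```python
from h import *
go([.435,.333,.043],11.5)
t=robot.camera("top")[:,:,::-1];s=robot.camera("side")[:,:,::-1]
a=cv2.resize(t[180:300,150:260],(400,436),interpolation=cv2.INTER_CUBIC)
b=cv2.resize(s[110:240,250:370],(400,433),interpolation=cv2.INTER_CUBIC)
c=np.zeros((436,800,3),np.uint8);c[:,:400]=a;c[:433,400:]=b;cv2.imwrite("pics/p5.png",c)
```

```text
t 1.6833 TCP [0.4389 0.3301 0.1498] ft [-0.3114 -0.4053 -0.7227] w 0.08688855571517727
tool x [-0.0059 -0.0073 -1.    ] y [-0.1919  0.9814 -0.006 ] z [ 0.9814  0.1918 -0.0072]
twist -0.44128215784292024
shift with present axes mm [106.8131   4.2198  -2.5182]
after twist mm [106.8131   4.2391  -2.4856]
```

View pics/p5.png

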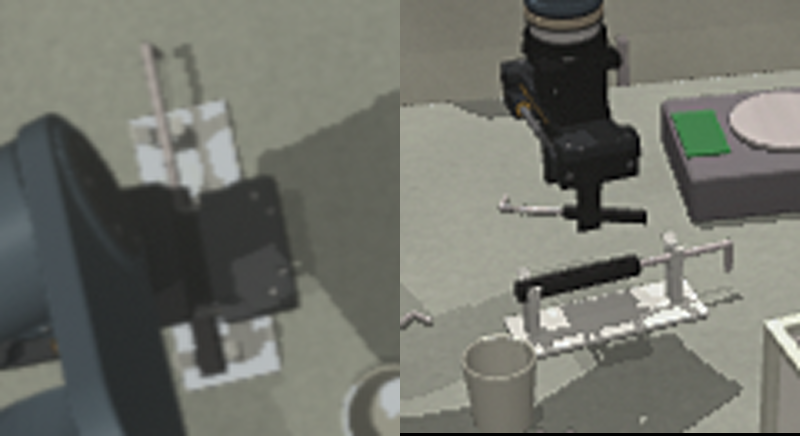

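The picture shows the gripper above the handle, its jaws square to the rod, with the handle running from (517,288) to (640,265) in the side crop. I'll cross-check that against the side view and then go down.

```bash
python3 -c "
from h import *
print(proj('side',[.440,.334,.06]),'seen 303.4 193.1')
print(ray('side',(303.4,193.1),.06), ray('side',(250+.3*(726-400),110+.3*243),.06),'rod tip')
"
```

```text
[302.0861 193.4569] seen 303.4 193.1
[0.4446 0.3353 0.06  ] [0.6027 0.3685 0.06  ] rod tip
```

Request:
carry_out([
  [[1,30,4,-2,0],[1,30,0,0,0],[1,28,0,0,0],[1,12,0,0,0],[1,5,0,0,0],[1,0,0,0,0]],
])

```text
time: 2.28
position: [0.4388, 0.3433, 0.0507]
tool_rot: [-0.071, 0.699, 0.072, 0.708]
ft_force: [-0.2, 0.2, 0.7]
grip_width: 0.0868
```

```bash
python3 -c "
from h import *
go([.435,.333,.043],11.5)"
```

```text
t 2.2833 TCP [0.4388 0.3433 0.0507] ft [-0.1675  0.2474  0.7133] w 0.08675688037054465
tool x [ 0.0121  0.0031 -0.9999] y [-0.201   0.9796  0.0006] z [0.9795 0.201  0.0125]
twist 0.09566327782079043
shift with present axes mm [ 7.6164 -9.3009 -5.8505]
after twist mm [ 7.6164 -9.3106 -5.835 ]
```

Request:
carry_out([
  [[1,5,-8,-2,0],[1,2,0,0,0],[1,0,0,0,0]],
])

```text
time: 2.53
position: [0.4395, 0.3367, 0.0463]
tool_rot: [-0.071, 0.697, 0.074, 0.71]
ft_force: [0.5, 0.5, 1.0]
grip_width: 0.0873
```

```bash
python3 -c "
from h import *
go([.438,.334,.043],11.5)"
```

```text
t 2.5333 TCP [0.4395 0.3367 0.0463] ft [0.5349 0.5129 1.0044] w 0.08731970545733572
tool x [ 0.0172  0.0057 -0.9998] y [-0.2038  0.979   0.0021] z [0.9789 0.2037 0.018 ]
twist 0.2553865970632927
shift with present axes mm [ 3.233  -2.3912 -2.042 ]
after twist mm [ 3.233  -2.4003 -2.0313]
```

Request:
carry_out([
  [[1,3,-2,0,0],[0.5,0,0,0,0],[0.2,0,0,0,0],[0.1,0,0,0,0],[0,0,0,0,0],[0,0,0,0,0],[0,0,0,0,0],[0,0,0,0,0]],
], force=60)

```text
time: 3.2
position: [0.4423, 0.3351, 0.0462]
tool_rot: [-0.07, 0.695, 0.074, 0.712]
ft_force: [-0.0, 0.4, 0.7]
grip_width: 0.0481
```

```bash
python3 -c "
from h import *
go([.438,.334,.043],11.5)"
```

```text
t 3.2 TCP [0.4423 0.3351 0.0462] ft [-0.0277  0.4353  0.7046] w 0.04808179225016772
tool x [ 0.023   0.0086 -0.9997] y [-0.2027  0.9792  0.0037] z [0.979  0.2026 0.0242]
twist 0.19092988507122755
shift with present axes mm [ 3.1261 -0.2554 -4.4838]
after twist mm [ 3.1261 -0.2704 -4.4829]
```

Request:
carry_out([
  [[0,1,0,-1,0],[0,1,0,-1,0],[0,1,0,-1,0],[0,0,0,0,0],[0,0,0,0,0],[0,0,0,0,0]],
], force=60)

```text
time: 3.7
position: [0.4389, 0.3346, 0.0427]
tool_rot: [-0.07, 0.695, 0.074, 0.712]
ft_force: [0.4, -0.1, 0.8]
grip_width: 0.0151
```

```bash
python3 -c "
from h import *
go([.438,.334,.043],11.5);print(robot.get_obs()['moment'])"
```

```text
t 3.7 TCP [0.4389 0.3346 0.0427] ft [ 0.3664 -0.1091  0.813 ] w 0.01510769363627488
tool x [ 0.0228  0.0085 -0.9997] y [-0.2035  0.9791  0.0037] z [0.9788 0.2034 0.024 ]
twist 0.23872765660598816
shift with present axes mm [-0.3557 -0.4329 -1.0115]
after twist mm [-0.3557 -0.4371 -1.0097]
[-0.0214  0.009   0.1961]
```

Gripped: the opening is 15 mm on the 16 mm handle. Lifting.

Request:
carry_out([
  [[0,-10,0,0,0],[0,-20,0,0,0],[0,-25,0,0,0],[0,-25,0,0,0],[0,-25,0,0,0],[0,-10,0,0,0],[0,0,0,0,0]],
])

```text
time: 4.28
position: [0.4316, 0.3314, 0.1617]
tool_rot: [-0.071, 0.7, 0.072, 0.707]
ft_force: [0.1, 0.8, -2.2]
grip_width: 0.0158
```

Run:
```python
from h import *
go([.41,-.065,.155],11.3)
t=robot.camera("top")[:,:,::-1];s=robot.camera("side")[:,:,::-1]
a=cv2.resize(t[160:300,150:278],(400,436),interpolation=cv2.INTER_CUBIC)
b=cv2.resize(s[110:240,250:370],(400,433),interpolation=cv2.INTER_CUBIC)
c=np.zeros((436,800,3),np.uint8);c[:,:400]=a;c[:433,400:]=b;cv2.imwrite("pics/p6.png",c)
```

```text
t 4.2833 TCP [0.4316 0.3314 0.1617] ft [ 0.057   0.8136 -2.1986] w 0.01575805279328311
tool x [ 0.0095  0.0026 -1.    ] y [-0.2019  0.9794  0.0006] z [0.9794 0.2019 0.0098]
twist 0.3489429354338256
shift with present axes mm [   5.4385 -383.8859 -101.2459]
after twist mm [   5.4385 -384.4954  -98.9061]
```

View pics/p6.png

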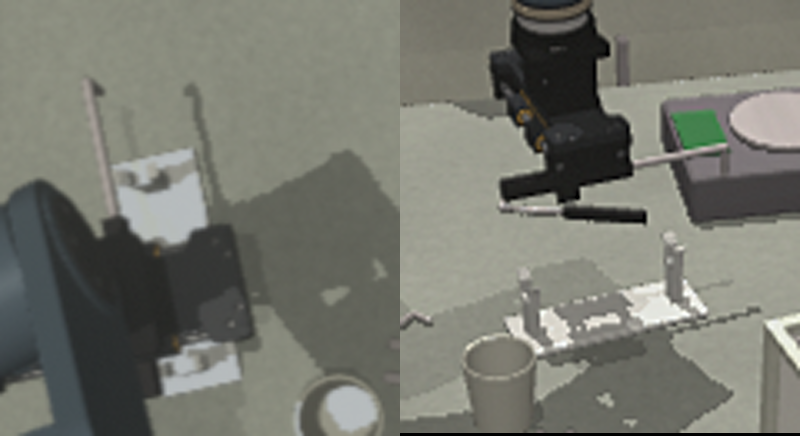

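Lifted cleanly with the rod level and the tip at about (178,186) in the top view. I'll back out, then cross to in front of the guard.

Request:
carry_out([
  [[0,0,0,-25,0],[0,0,0,-25,0],[0,0,0,-25,0],[0,0,-25,-2,0],[0,0,-30,-2,0],[0,0,-30,-2,0],[0,0,-30,-2,0],[0,0,-30,-2,0]],
])

```text
time: 5.05
position: [0.3658, 0.1691, 0.1504]
tool_rot: [-0.076, 0.707, 0.075, 0.699]
ft_force: [1.4, -0.4, -3.4]
grip_width: 0.0155
```

```bash
python3 -c "
from h import *
go([.41,-.065,.155],11.3)"
```

```text
t 5.05 TCP [0.3658 0.1691 0.1504] ft [ 1.4062 -0.3987 -3.4055] w 0.015487696865504877
tool x [-0.0114 -0.0027 -0.9999] y [-0.2124  0.9772 -0.0002] z [ 0.9771  0.2124 -0.0117]
twist 0.9629376420395914
shift with present axes mm [  -4.4487 -238.1721   -6.6197]
after twist mm [  -4.4487 -238.2497   -2.6161]
```

Request:
carry_out([
  [[0,-2,-30,-1,0.5],[0,-2,-30,-1,0],[0,-2,-30,0,0],[0,-2,-30,0,0],[0,-2,-30,0,0],[0,-2,-30,0,0],[0,-2,-20,0,0],[0,0,0,0,0]],
])

```text
time: 5.72
position: [0.399, -0.041, 0.1568]
tool_rot: [-0.07, 0.715, 0.071, 0.692]
ft_force: [0.1, 0.6, -2.4]
grip_width: 0.0156
```

Run:
```python
from h import *
go([.41,-.065,.105],11.3)
t=robot.camera("top")[:,:,::-1];s=robot.camera("side")[:,:,::-1]
a=cv2.resize(t[80:250,270:410],(400,486),interpolation=cv2.INTER_CUBIC)
b=cv2.resize(s[160:310,320:440],(400,500),interpolation=cv2.INTER_CUBIC)
c=np.zeros((500,800,3),np.uint8);c[:486,:400]=a;c[:,400:]=b;cv2.imwrite("pics/p7.png",c)
```

```text
t 5.7167 TCP [ 0.399  -0.041   0.1568] ft [ 0.098   0.5921 -2.3688] w 0.015624355985901233
tool x [-0.0321 -0.002  -0.9995] y [-0.1987  0.9801  0.0044] z [ 0.9795  0.1987 -0.0318]
twist 0.1690833330947754
shift with present axes mm [ 51.4505 -25.9812   7.6767]
after twist mm [ 51.4505 -25.9584   7.7533]
```

View pics/p7.png

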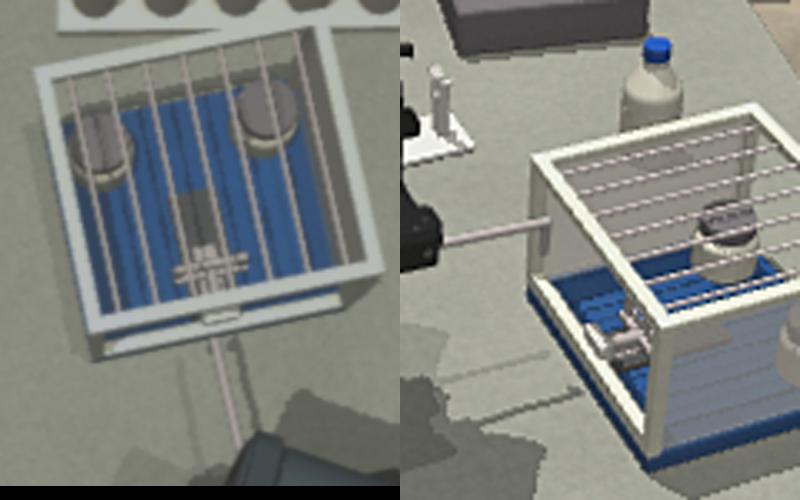

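The rod's tip is in front of the opening, at about (345,199) in the top view and (363.5,227.5) in the side view. The bail's crossbar is centred near (344,174) in the top view. I'll triangulate the tip against the guard.

```bash
cat >> h.py <<'E'
def tri(pt,ps):
    A=[];b=[]
    for n,p in(("top",pt),("side",ps)):
        m=robot.camera_model(n);K=np.array([[m["fx"],0,m["cx"]],[0,m["fy"],m["cy"]],[0,0,1]])
        A.append(K@np.c_[m["R"],m["t"]])
    X=cv2.triangulatePoints(A[0],A[1],np.array(pt,float),np.array(ps,float))[:,0];return X[:3]/X[3]
a=np.radians(11.3);GR=np.array([[np.cos(a),-np.sin(a),0],[np.sin(a),np.cos(a),0],[0,0,1]]);GO=np.array([.705,-.006,0])
G=lambda X:GR.T@(np.array(X)-GO)
E
python3 - <<'E'
from h import *
o=robot.get_obs();R=Ro.from_quat(o["tool_rot"]).as_matrix()
T=tri((345.3,199),(363.5,227.5));print("tip tri",T,"guard",G(T))
# rigid prediction from grasp
R0=Ro.from_quat([-.07,.695,.074,.712]).as_matrix();p0=np.array([.4389,.3346,.0427])
for org in([.440,.334,.06],[.4446,.3353,.06]):
    y=np.radians(11.6);ro=np.array(org)
    hk=ro+np.array([.165*np.cos(y),.165*np.sin(y),-.03])
    l=R0.T@(hk-p0);lo=R0.T@(ro-p0);W=o["position"]+R@l
    print("hook in tool",l,"hook world",W,"guard",G(W),"origin",o["position"]+R@lo)
b1=ray("top",(270+175*.35,80+275*.35),.063);b2=ray("top",(270+247*.35,80+260*.35),.063);print("bail guard",G(b1),G(b2))
# bail from side: crossbar ends seen?
E
```

```text
tip tri [ 0.565  -0.0087  0.1614] guard [-0.1378  0.0248  0.1614]
hook in tool [ 0.0168 -0.0011  0.1656] hook world [ 0.5583 -0.0057  0.1338] guard [-0.1438  0.029   0.1338] origin [ 0.3987 -0.0383  0.1736]
hook in tool [ 0.0169 -0.0008  0.1704] hook world [ 0.5629 -0.0044  0.1335] guard [-0.139   0.0294  0.1335] origin [ 0.4033 -0.037   0.1733]
bail guard [-0.0586  0.0344  0.063 ] [-0.0586 -0.03    0.063 ]
```

```bash
cat >> h.py <<'E'
HT=np.array([.0168,-.002,.167])
def hook(target):
    o=robot.get_obs();R=Ro.from_quat(o["tool_rot"]).as_matrix();h=o["position"]+R@HT
    d=GO+GR@np.array(target)-h
    p=np.degrees(R[2,2]-.024);f=GR.T@o["ft_force"]
    print("t",o["time"],"hook(guard)",G(h),"rod pitch",p,"yaw",np.degrees(np.arctan2(R[1,2],R[0,2])),"F guard",f,"M",o["moment"],"w",o["grip_width"],"\nshift",R.T@d*1e3)
E
python3 -c "
from h import *
hook([-.14,.002,.085])"
```

```text
t 5.8167 hook(guard) [-0.1423  0.0281  0.1337] rod pitch -3.389215821212996 yaw 11.548412301828142 F guard [ 0.0846  0.4828 -2.7247] M [0.0604 0.1193 0.0035] w 0.015527831068993378 
shift [ 48.409  -26.5115   3.9478]
```

Request:
carry_out([
  [[0,12,-9,0,0],[0,12,-9,0,0],[0,12,-8,0,0],[0,10,0,0,0],[0,0,0,0,0]],
])

```text
time: 6.23
position: [0.3949, -0.0567, 0.1066]
tool_rot: [-0.069, 0.719, 0.077, 0.687]
ft_force: [-0.5, 0.4, -3.0]
grip_width: 0.0152
```

```bash
python3 -c "
from h import *
hook([-.14,.002,.085])"
```

```text
t 6.2333 hook(guard) [-0.1479  0.0111  0.0826] rod pitch -3.838759694497888 yaw 11.897942379392703 F guard [-0.3922  0.5167 -2.9653] M [ 0.0484  0.1008 -0.017 ] w 0.015214402178022866 
shift [-2.8996 -9.1211  7.7144]
```

Request:
carry_out([
  [[0,-3,-9,8,-0.5],[0,-2,0,10,0],[0,-2,0,10,0],[0,-2,0,10,0],[0,0,0,0,0]],
])

```text
time: 6.65
position: [0.4372, -0.0533, 0.1151]
tool_rot: [-0.073, 0.719, 0.083, 0.686]
ft_force: [0.9, 0.7, -2.3]
grip_width: 0.0159
```

```bash
python3 -c "
from h import *
hook([-.043,.002,.085])"
```

```text
t 6.65 hook(guard) [-0.1058  0.0085  0.0909] rod pitch -3.8966884191632176 yaw 12.713082902405763 F guard [ 0.9836  0.5372 -2.3472] M [-0.0032  0.0354  0.0331] w 0.01590857661867998 
shift [ 3.0329 -8.1129 62.8327]
```

Request:
carry_out([
  [[0,0,-4,10,1.2],[0,0,-2,12,0],[0,0,0,12,0],[0,0,0,10,0],[0,0,0,0,0]],
])

```text
time: 7.07
position: [0.4855, -0.0475, 0.1161]
tool_rot: [-0.068, 0.718, 0.076, 0.688]
ft_force: [0.6, -0.4, -1.9]
grip_width: 0.0154
```

```bash
python3 -c "
from h import *
hook([-.043,.002,.085])"
```

```text
t 7.0667 hook(guard) [-0.0572  0.0018  0.0925] rod pitch -3.7046557760835572 yaw 11.725731291929312 F guard [ 0.5316 -0.5243 -1.8814] M [-0.0162  0.0027  0.0231] w 0.015443045444494471 
shift [ 6.9104 -0.0347 14.5134]
```

Request:
carry_out([
  [[0,0,0,8,0],[0,0,0,6,0],[0,0,0,0,0]],
])

```text
time: 7.32
position: [0.4993, -0.0435, 0.1159]
tool_rot: [-0.068, 0.719, 0.077, 0.688]
ft_force: [0.3, 0.0, -2.6]
grip_width: 0.0151
```

Run:
```python
from h import *
hook([-.043,.002,.055])
t=robot.camera("top")[:,:,::-1];s=robot.camera("side")[:,:,::-1]
a=cv2.resize(t[140:215,310:375],(400,462),interpolation=cv2.INTER_CUBIC)
b=cv2.resize(s[210:290,355:424],(400,464),interpolation=cv2.INTER_CUBIC)
c=np.zeros((464,800,3),np.uint8);c[:462,:400]=a;c[:,400:]=b;cv2.imwrite("pics/p8.png",c)
```

```text
t 7.3167 hook(guard) [-0.0429  0.0032  0.0921] rod pitch -3.7800201526439743 yaw 11.806812452342307 F guard [ 0.3012 -0.0226 -2.5943] M [ 0.0257  0.0722 -0.0439] w 0.0151294426711122 
shift [37.0158 -1.8325  1.4522]
```

View pics/p8.png

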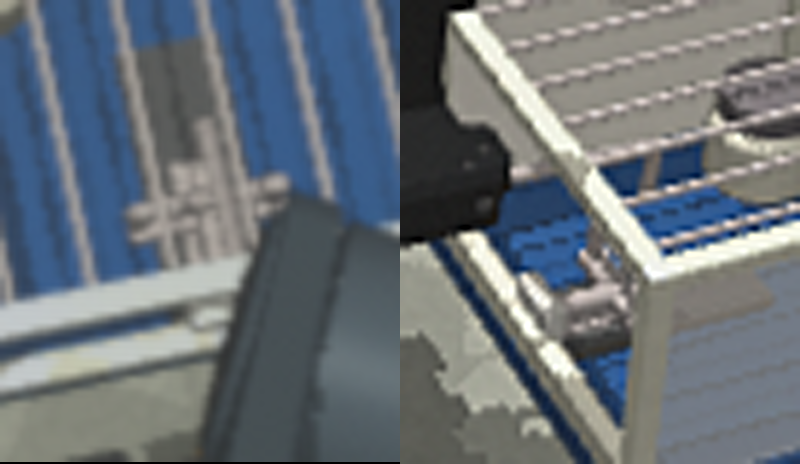

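```bash
python3 -c "
from h import *
print('tip',G(ray('top',(343.0,159.0),.126)))
for z in(.06,.064):print('bail',G(ray('top',(344.1,173.1),z)),G(ray('top',(332,176.0),z)),G(ray('top',(356.3,170),z)))
"
```

```text
tip [-0.0371  0.005   0.126 ]
bail [-0.0568  0.001   0.06  ] [-0.0577  0.0322  0.06  ] [-0.0554 -0.0306  0.06  ]
bail [-0.0576  0.0015  0.064 ] [-0.0585  0.0326  0.064 ] [-0.0563 -0.03    0.064 ]
```

The tip is at guard x about −37 mm at its far edge, so the tine axis is near −42 mm. The bail is at −57 mm, so the tine is about 14 mm behind it. I'll lower gently.

Request:
carry_out([
  [[0,8,-1,1,0],[0,10,0,1,0],[0,10,0,1,0],[0,5,0,0,0],[0,0,0,0,0]],
])

```text
time: 7.83
position: [0.4973, -0.0437, 0.0787]
tool_rot: [-0.067, 0.72, 0.077, 0.686]
ft_force: [0.5, -0.6, -1.9]
grip_width: 0.0153
```

```bash
python3 -c "
from h import *
hook([-.043,.002,.053])"
```

```text
t 7.8333 hook(guard) [-0.045   0.0033  0.0541] rod pitch -4.058589305085793 yaw 11.745138433788401 F guard [ 0.4154 -0.6496 -1.8659] M [0.0185 0.0998 0.037 ] w 0.0153201812689898 
shift [ 0.9814 -1.3552  2.0369]
```

Request:
carry_out([
  [[0,0,-1,-2,0],[0,0,0,-2,0],[0,0,0,-2,0],[0,0,0,-2,0]],
])

```text
time: 8.17
position: [0.4931, -0.0468, 0.0783]
tool_rot: [-0.068, 0.718, 0.076, 0.689]
ft_force: [3.5, 2.9, -4.6]
grip_width: 0.0158
```

```bash
python3 -c "
from h import *
hook([-.06,.002,.053])"
```

```text
t 8.1667 hook(guard) [-0.0496  0.001   0.0548] rod pitch -3.649782453735059 yaw 11.722661594275403 F guard [ 4.024   2.1328 -4.6049] M [ 0.3674 -0.3108  0.231 ] w 0.01579311588611384 
shift [  2.2426   1.0392 -10.296 ]
```

Request:
carry_out([
  [[0,0,0,-2,0],[0,0,0,-2,0],[0,0,0,-2,0],[0,0,0,-2,0]],
])

```text
time: 8.5
position: [0.4859, -0.0482, 0.0792]
tool_rot: [-0.069, 0.717, 0.077, 0.69]
ft_force: [3.9, 2.3, -5.7]
grip_width: 0.0156
```

```bash
python3 -c "
from h import *
hook([-.07,.002,.053])"
```

```text
t 8.5 hook(guard) [-0.0568  0.0013  0.0562] rod pitch -3.481576148460299 yaw 11.818603739292524 F guard [ 4.3167  1.5281 -5.709 ] M [ 0.3382 -0.1939  0.2161] w 0.015630653201789853 
shift [  3.6983   0.719  -13.0489]
```

Request:
carry_out([
  [[0,0.8,0,-2,0],[0,0.8,0,-2,0],[0,0.8,0,-2,0],[0,0.8,0,-2,0],[0,0.8,0,-1.5,0]],
])

```text
time: 8.92
position: [0.4764, -0.0505, 0.0759]
tool_rot: [-0.069, 0.716, 0.077, 0.691]
ft_force: [3.8, 3.0, -3.8]
grip_width: 0.0155
```

```bash
python3 -c "
from h import *
hook([-.07,.002,.053])"
```

```text
t 8.9167 hook(guard) [-0.0665  0.0009  0.0534] rod pitch -3.3227916389664554 yaw 11.817187140351265 F guard [ 4.2941  2.1794 -3.7654] M [ 0.4568 -0.4967  0.23  ] w 0.015519524300291767 
shift [ 0.5346  1.0764 -3.4342]
```

Request:
carry_out([
  [[0,0.2,0,-1.2,0],[0,0.2,0,-1.2,0],[0,0.2,0,-1.2,0]],
])

```text
time: 9.17
position: [0.4729, -0.0514, 0.0757]
tool_rot: [-0.069, 0.715, 0.076, 0.691]
ft_force: [4.2, 2.9, -3.8]
grip_width: 0.0155
```

Request:
carry_out([
  [[0,0.2,0,-1.2,0],[0,0.2,0,-1.2,0]],
])

```text
time: 9.33
position: [0.4729, -0.0522, 0.0757]
tool_rot: [-0.07, 0.713, 0.076, 0.693]
ft_force: [6.2, 4.5, -3.8]
grip_width: 0.0154
```

Request:
carry_out([
  [[0,0.2,0,-1.2,0],[0,0.2,0,-1.2,0]],
])

```text
time: 9.5
position: [0.473, -0.0527, 0.0756]
tool_rot: [-0.07, 0.711, 0.076, 0.695]
ft_force: [7.1, 5.2, -6.1]
grip_width: 0.0156
```

```bash
python3 -c "
from h import *
hook([-.075,.002,.053])"
```

```text
t 9.5 hook(guard) [-0.07   -0.0005  0.0551] rod pitch -2.6301047222275757 yaw 11.879513930527235 F guard [ 7.9322  3.6841 -6.1448] M [ 0.8022 -0.7385  0.4939] w 0.015572238423405698 
shift [ 2.2781  2.5014 -4.8869]
```

The bolt has stopped: the hook holds at −70 mm, the pull is rising and the TCP no longer moves. I'll raise the pull in small steps.

Request:
carry_out([
  [[0,0.5,0.5,-1.6,0],[0,0.5,0.5,-1.6,0]],
])

```text
time: 9.67
position: [0.4729, -0.0525, 0.0749]
tool_rot: [-0.071, 0.709, 0.076, 0.698]
ft_force: [6.7, 5.2, -6.4]
grip_width: 0.0152
```

```bash
python3 -c "
from h import *
hook([-.075,.002,.053])"
```

```text
t 9.6667 hook(guard) [-0.07   -0.0001  0.0555] rod pitch -2.2557564308078217 yaw 11.943774229053014 F guard [ 7.5999  3.7633 -6.3784] M [ 0.8138 -0.798   0.4573] w 0.015183465936377627 
shift [ 2.6325  2.1683 -4.9491]
```

Request:
carry_out([
  [[0,1.2,1,-2.5,0],[0,1.2,1,-2.5,0]],
])

```text
time: 9.83
position: [0.4726, -0.0522, 0.073]
tool_rot: [-0.073, 0.705, 0.075, 0.701]
ft_force: [9.6, 4.4, -5.2]
grip_width: 0.0155
```

```bash
python3 -c "
from h import *
hook([-.075,.002,.053])"
```

```text
t 9.8333 hook(guard) [-0.07    0.0002  0.0553] rod pitch -1.6791178743572899 yaw 11.967536270961254 F guard [10.2423  2.4886 -5.2207] M [ 0.719  -0.9791  0.4485] w 0.01553073631739811 
shift [ 2.3822  1.8562 -4.939 ]
```

Request:
carry_out([
  [[0,1.8,1,-3.2,0],[0,2,1,-3.8,0]],
])

```text
time: 10.0
position: [0.4724, -0.0529, 0.0701]
tool_rot: [-0.075, 0.7, 0.073, 0.706]
ft_force: [10.0, 6.4, -5.2]
grip_width: 0.0153
```

```bash
python3 -c "
from h import *
hook([-.075,.002,.053])"
```

```text
t 10.0 hook(guard) [-0.0702 -0.0005  0.0548] rod pitch -0.8698371298519271 yaw 11.98935806390683 F guard [11.0938  4.2972 -5.2134] M [ 0.993  -1.4573  0.5333] w 0.015319988226450476 
shift [ 1.7416  2.5218 -4.8228]
```

Request:
carry_out([
  [[0,2,1.5,-4.6,0],[0,2,1.5,-4.8,0]],
])

```text
time: 10.17
position: [0.4723, -0.0537, 0.0672]
tool_rot: [-0.078, 0.693, 0.071, 0.713]
ft_force: [12.2, 7.5, -4.7]
grip_width: 0.0155
```

```bash
python3 -c "
from h import *
hook([-.075,.002,.053])"
```

```text
t 10.1667 hook(guard) [-0.0701 -0.0012  0.0552] rod pitch 0.2369077597583058 yaw 12.054827003810477 F guard [13.3847  4.9598 -4.683 ] M [ 1.1628 -1.6357  0.6845] w 0.01548296463698123 
shift [ 1.9839  3.3211 -4.9326]
```

Request:
carry_out([
  [[0,2.2,2,-5,0],[0,2.2,2,-5,0]],
])

```text
time: 10.33
position: [0.4723, -0.054, 0.0641]
tool_rot: [-0.081, 0.685, 0.068, 0.721]
ft_force: [13.0, 6.7, -4.7]
grip_width: 0.0153
```

Request:
carry_out([
  [[0,2.2,2,-5,0],[0,2.2,2,-5,0]],
])

```text
time: 10.5
position: [0.4723, -0.0544, 0.0608]
tool_rot: [-0.085, 0.677, 0.066, 0.728]
ft_force: [12.9, 6.6, -5.2]
grip_width: 0.0156
```

```bash
python3 -c "
from h import *
hook([-.075,.002,.053])"
```

```text
t 10.5 hook(guard) [-0.0699 -0.0013  0.0555] rod pitch 2.5375483708731856 yaw 12.382554135949329 F guard [13.9126  3.9107 -5.1972] M [ 1.1567 -1.5117  0.7661] w 0.015576754767843808 
shift [ 2.0201  3.4218 -5.239 ]
```

Request:
carry_out([
  [[0,2.6,2,-5.1,0],[0,2.6,2,-5.1,0],[0,2.6,2,-5.1,0]],
])

```text
time: 10.75
position: [0.4726, -0.0555, 0.0546]
tool_rot: [-0.092, 0.665, 0.063, 0.738]
ft_force: [11.8, 6.9, -3.8]
grip_width: 0.0153
```

Request:
carry_out([
  [[0,2.6,2,-5.1,0],[0,2.6,2,-5.1,0],[0,2.6,2,-5.1,0]],
])

```text
time: 11.0
position: [0.4733, -0.0573, 0.0484]
tool_rot: [-0.101, 0.653, 0.06, 0.748]
ft_force: [11.4, 6.9, -2.8]
grip_width: 0.0152
```

```bash
python3 -c "
from h import *
hook([-.075,.002,.053])"
```

```text
t 11.0 hook(guard) [-0.0695 -0.002   0.0531] rod pitch 5.895928488011391 yaw 13.390817286043516 F guard [12.5485  4.5685 -2.798 ] M [ 1.183  -1.7083  0.9225] w 0.015222555862119848 
shift [-0.8954  4.1637 -5.3061]
```

Request:
carry_out([
  [[0,2,1.5,-5.8,0],[0,2,1.5,-5.8,0]],
])

```text
time: 11.17
position: [0.4743, -0.0604, 0.0456]
tool_rot: [-0.109, 0.643, 0.058, 0.756]
ft_force: [14.0, 8.6, -3.0]
grip_width: 0.0157
```

Request:
carry_out([
  [[0,2,1.5,-5.8,0],[0,2,1.5,-5.8,0]],
])

```text
time: 11.33
position: [0.4755, -0.0635, 0.0427]
tool_rot: [-0.118, 0.634, 0.057, 0.762]
ft_force: [14.7, 10.7, -2.1]
grip_width: 0.0155
```

```bash
python3 -c "
from h import *
hook([-.06,.001,.050])"
```

```text
t 11.3333 hook(guard) [-0.0691 -0.005   0.0547] rod pitch 8.32400178599543 yaw 14.802927374149204 F guard [16.5252  7.6135 -2.0552] M [ 1.7537 -2.0323  1.5394] w 0.015453397809936284 
shift [5.6123 6.0308 8.4652]
```

The pull is now 18 N in total after more than a second held, so I'll ease off and move the hook forward off the bail.

Request:
carry_out([
  [[0,1,1,2,0],[0,1,1,4,0],[0,1,1,4,0],[0,0,0,0,0]],
])

```text
time: 11.67
position: [0.4826, -0.0574, 0.0408]
tool_rot: [-0.117, 0.636, 0.059, 0.76]
ft_force: [-0.1, -0.8, -1.5]
grip_width: 0.0153
```

```bash
python3 -c "
from h import *
hook([-.055,.001,.058])
o=robot.get_obs();print(Ro.from_quat(o['tool_rot']).as_matrix())"
```

```text
t 11.6667 hook(guard) [-0.0608 -0.0002  0.0517] rod pitch 7.95028309137524 yaw 14.846478073332326 F guard [-0.2751 -0.7326 -1.4533] M [0.0512 0.2837 0.0052] w 0.015309764649641757 
shift [-5.278   0.3072  6.808 ]
[[ 0.1834 -0.2383  0.9537]
 [-0.06    0.9657  0.2528]
 [-0.9812 -0.1036  0.1628]]
```

Request:
carry_out([
  [[0,-1,0,5,0],[0,-8,-1,1.5,0],[0,-10,-1,1.5,0],[0,-10,-1,1.5,0],[0,-6,-1,1,0],[0,0,0,0,0]],
])

```text
time: 12.17
position: [0.4829, -0.0555, 0.0773]
tool_rot: [-0.115, 0.641, 0.06, 0.756]
ft_force: [-0.5, -0.1, -2.7]
grip_width: 0.0152
```

```bash
python3 -c "
from h import *
hook([-.15,.001,.085])
o=robot.get_obs();print(Ro.from_quat(o['tool_rot']).as_matrix(),o['position'])"
```

```text
t 12.1667 hook(guard) [-0.06    0.0011  0.0863] rod pitch 7.315749536646393 yaw 14.644524293003707 F guard [-0.52    0.0133 -2.6557] M [ 0.0779  0.2937 -0.0019] w 0.015244420555492274 
shift [-12.7941   3.9202 -88.9654]
[[ 0.1708 -0.2372  0.9563]
 [-0.0566  0.9666  0.2499]
 [-0.9837 -0.0969  0.1517]] [ 0.4829 -0.0555  0.0773]
```

Run:
```python
from h import *
t=robot.camera("top")[:,:,::-1];s=robot.camera("side")[:,:,::-1]
a=cv2.resize(t[140:215,310:375],(400,462),interpolation=cv2.INTER_CUBIC)
b=cv2.resize(s[180:290,330:425],(400,464),interpolation=cv2.INTER_CUBIC)
c=np.zeros((464,800,3),np.uint8);c[:462,:400]=a;c[:,400:]=b;cv2.imwrite("pics/p9.png",c)
```

```text
(no output)
```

View pics/p9.png

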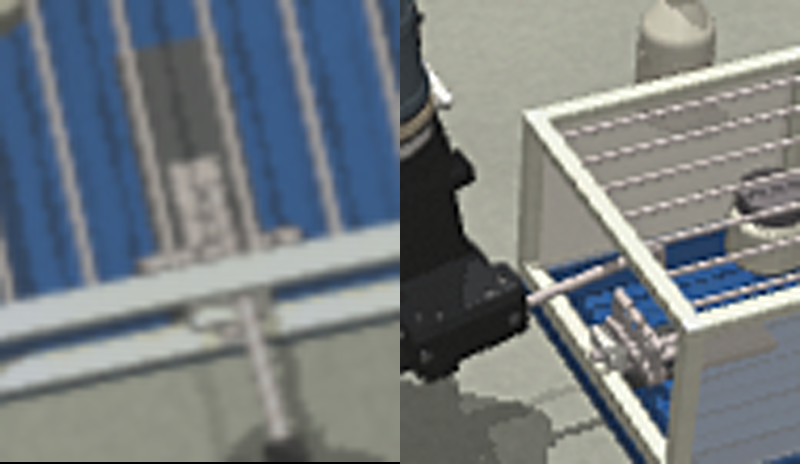

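The bail has moved to about (346,180.5) in the top view, against (344,173) before. The hook is clear above it.

```bash
python3 -c "
from h import *
f=lambda x,y:ray('top',(310+x/6.154,140+y/6.16),.06)
print(G(f(142,267)),G(f(299,233)),G(f(132,222)),G(f(287,183)))
"
```

```text
[-0.0764  0.0335  0.06  ] [-0.076 -0.032  0.06 ] [-0.0575  0.0335  0.06  ] [-0.0549 -0.0316  0.06  ]
```

Travel reads 20 ± 2 mm by eye, and the hook's travel gives 21 to 25 mm. I'll refine this with a sub-pixel template match before leaving the station.

Run:
```python
from h import *
U=8
t0=cv2.imread("pics/top0.png");t1=np.ascontiguousarray(robot.camera("top")[:,:,::-1])
up=lambda i:cv2.resize(i[150:200,320:370],None,fx=U,fy=U,interpolation=cv2.INTER_CUBIC)
a,b=up(t0),up(t1)
for nm,(x,y) in {"left":(333,175.5),"right":(354.5,170.5)}.items():
    for w in(2.5,3.5):
        c=lambda v,o:int((v-o)*U)
        T=a[c(y-w,150):c(y+w,150),c(x-w,320):c(x+w,320)]
        r=cv2.matchTemplate(b,T,cv2.TM_CCOEFF_NORMED)
        _,v,_,p=cv2.minMaxLoc(r[c(y-w+4,150):c(y-w+11,150),c(x-w-2,320):c(x-w+5,320)])
        dx,dy=p[0]/U-2,p[1]/U+4
        d=G(ray("top",(x+dx,y+dy),.062))-G(ray("top",(x,y),.062))
        print(nm,w,"px",dx,dy,"score",round(v,2),"mm",d*1e3)
```

```text
left 2.5 px 0.75 4.0 score 0.51 mm [-10.2758   0.3039   0.    ]
left 3.5 px 1.375 4.375 score 0.67 mm [-11.5256  -1.023    0.    ]
right 2.5 px 2.25 4.0 score 0.19 mm [-11.0622  -3.3311   0.    ]
right 3.5 px 1.875 8.0 score 0.41 mm [-20.7523  -0.2415   0.    ]
```

The match is unreliable: scores are low and the best one gives 20.8 mm with the bar partly under the lintel. The feel was clear, though. The pull rose from 4 to 16 N with no motion, and the hook's travel is consistent with 22 mm. Withdrawing now.

Request:
carry_out([
  [[0,-4,1,-12,0],[0,-3,0,-16,0],[0,-3,0,-16,0],[0,-3,0,-16,0]],
])

```text
time: 12.65
position: [0.4246, -0.0694, 0.0786]
tool_rot: [-0.116, 0.64, 0.06, 0.757]
ft_force: [0.2, -0.6, -2.6]
grip_width: 0.0155
```

```bash
python3 -c "
from h import *
hook([-.16,.005,.11])"
```

```text
t 12.65 hook(guard) [-0.1199 -0.0006  0.0879] rod pitch 7.414549629001982 yaw 14.830253008023014 F guard [ 0.0659 -0.6586 -2.6374] M [ 0.0627  0.2973 -0.0189] w 0.015530814652820425 
shift [-28.6343   5.2389 -35.82  ]
```

Request:
carry_out([
  [[0,-7,1,-14,0],[0,-12,1,-12,0],[0,-20,0,-6,0],[0,-25,0,0,1.5],[0,-25,0,0,1.5],[0,0,0,0,0]],
])

```text
time: 13.15
position: [0.3684, -0.0688, 0.1588]
tool_rot: [-0.09, 0.649, 0.045, 0.754]
ft_force: [-0.1, -0.8, -1.8]
grip_width: 0.0152
```

```bash
python3 -c "
from h import *
hook([-.16,.005,.11])
go([.375,.2,.165])"
```

```text
t 13.15 hook(guard) [-0.1747  0.0011  0.1661] rod pitch 6.756574549620265 yaw 11.298414735816023 F guard [-0.3    -0.7452 -1.8372] M [ 0.0682  0.2228 -0.0128] w 0.015165552605909313 
shift [57.124   8.3712  6.555 ]
t 13.15 TCP [ 0.3684 -0.0688  0.1588] ft [-0.1482 -0.7895 -1.8372] w 0.015165552605909313
tool x [ 0.1539 -0.0483 -0.9869] y [-0.1845  0.9798 -0.0768] z [0.9707 0.1939 0.1419]
shift with present axes mm [-18.0867 261.6699  59.3632]
```

Request:
carry_out([
  [[0,-3,25,15,0],[0,-3,32,12,0],[0,-3,32,8,0],[0,-2,32,6,0],[0,-2,32,6,0],[0,-2,32,5,0],[0,-2,32,4,0],[0,-2,32,4,0]],
])

```text
time: 13.82
position: [0.3846, 0.1903, 0.1621]
tool_rot: [-0.085, 0.648, 0.037, 0.756]
ft_force: [1.0, -0.6, -1.8]
grip_width: 0.0154
```

```bash
python3 -c "
from h import *
hook([-.16,.005,.11])
go([.385,.323,.165],11.75)"
```

```text
t 13.8167 hook(guard) [-0.1082  0.2489  0.1699] rod pitch 6.912039490053247 yaw 10.269171851423074 F guard [ 0.8975 -0.7941 -1.7768] M [ 0.0685  0.2376 -0.0102] w 0.015376923844388709 
shift [  72.147  -239.6759  -55.5668]
t 13.8167 TCP [0.3846 0.1903 0.1621] ft [ 1.0357 -0.6029 -1.7768] w 0.015376923844388709
tool x [ 0.1564 -0.0545 -0.9862] y [-0.1661  0.9828 -0.0807] z [0.9736 0.1764 0.1446]
twist -1.4706061470001544
shift with present axes mm [-10.0295 130.1483  24.2413]
after twist mm [-10.0295 129.4833  27.5734]
```

Request:
carry_out([
  [[0,-2,26,6,-1.4],[0,-2,26,6,0],[0,-2,26,6,0],[0,-2,26,6,0],[0,-2,22,4,0],[0,0,0,0,0]],
])

```text
time: 14.32
position: [0.3819, 0.3332, 0.1559]
tool_rot: [-0.098, 0.651, 0.05, 0.751]
ft_force: [-0.3, -1.0, -1.8]
grip_width: 0.0155
```

```bash
cat >> h.py <<'E'
def stand(zt,dx=0.):
    "rod points in stand frame by rigid grasp, and shift to bring the rod's origin to height zt over its place"
    s=np.radians(11.6);S=np.array([[np.cos(s),-np.sin(s),0],[np.sin(s),np.cos(s),0],[0,0,1]]);so=np.array([.442,.3345,0])
    R0=Ro.from_quat([-.07,.695,.074,.712]).as_matrix();p0=np.array([.4389,.3346,.0427])
    o=robot.get_obs();R=Ro.from_quat(o["tool_rot"]).as_matrix()
    for n,q in(("origin",(0,0,0)),("rearfork",(-.055,0,0)),("frontfork",(.1,0,0)),("hook",(.165,0,-.03))):
        w=o["position"]+R@R0.T@(so+[0,0,.06]+S@np.array(q)-p0);l=S.T@(w-so);print(n,l)
        if n=="origin":d=S@(np.array([dx,0,zt])-l)
    print("t",o["time"],"F",o["ft_force"],"M",o["moment"],"pos",o["position"],"pitch",np.degrees(R[2,2]-.024),"yaw",np.degrees(np.arctan2(R[1,2],R[0,2])),"(grasp 11.75)\nshift",R.T@d*1e3)
E
python3 -c "
from h import *
stand(.13)"
```

```text
origin [-0.058   0.0116  0.1735]
rearfork [-0.1127  0.011   0.1675]
frontfork [0.0414 0.0126 0.1843]
hook [0.1093 0.0107 0.1617]
t 14.3167 F [-0.2558 -0.953  -1.7585] M [0.0306 0.2617 0.0227] pos [0.3819 0.3332 0.1559] pitch 6.22824744709334 yaw 12.37483592048367 (grasp 11.75)
shift [51.5906 -8.1399 51.5651]
```

Request:
carry_out([
  [[0,5,-6,15,0.6],[0,5,-4,18,0],[0,10,0,14,0],[0,15,0,8,0],[0,15,0,0,0],[0,0,0,0,0]],
])

```text
time: 14.82
position: [0.4417, 0.3318, 0.103]
tool_rot: [-0.098, 0.656, 0.049, 0.747]
ft_force: [-1.4, -0.6, -2.7]
grip_width: 0.0152
```

```bash
python3 -c "
from h import *
stand(.095)"
```

```text
origin [ 0.0005 -0.0018  0.1205]
rearfork [-0.0542 -0.0022  0.1152]
frontfork [ 0.1001 -0.0011  0.1301]
hook [ 0.1677 -0.0031  0.1065]
t 14.8167 F [-1.3892 -0.6263 -2.6971] M [-0.0498  0.3065 -0.0089] pos [0.4417 0.3318 0.103 ] pitch 5.4938230255410625 yaw 12.230577534140656 (grasp 11.75)
shift [25.0186  3.8941 -3.568 ]
```

Request:
carry_out([
  [[0,10,2,0,0],[0,10,1,0,0],[0,0,0,0,0]],
])

```text
time: 15.07
position: [0.4424, 0.3321, 0.0789]
tool_rot: [-0.099, 0.658, 0.048, 0.745]
ft_force: [-1.0, 0.6, -2.3]
grip_width: 0.015
```

Run:
```python
from h import *
stand(.07)
t=robot.camera("top")[:,:,::-1];s=robot.camera("side")[:,:,::-1]
a=cv2.resize(t[180:295,165:245],(400,575),interpolation=cv2.INTER_CUBIC)
b=cv2.resize(s[165:225,275:365],(400,267),interpolation=cv2.INTER_CUBIC)
c=np.zeros((575,800,3),np.uint8);c[:,:400]=a;c[:267,400:]=b;cv2.imwrite("pics/p10.png",c)
```

```text
origin [ 0.0013 -0.0016  0.0964]
rearfork [-0.0534 -0.002   0.0914]
frontfork [ 0.1009 -0.001   0.1055]
hook [ 0.1684 -0.0031  0.0816]
t 15.0667 F [-0.985   0.6223 -2.2715] M [0.088  0.2303 0.0168] pos [0.4424 0.3321 0.0789] pitch 5.193593420013939 yaw 12.194642704597994 (grasp 11.75)
shift [25.8656  3.8326 -4.3489]
```

View pics/p10.png

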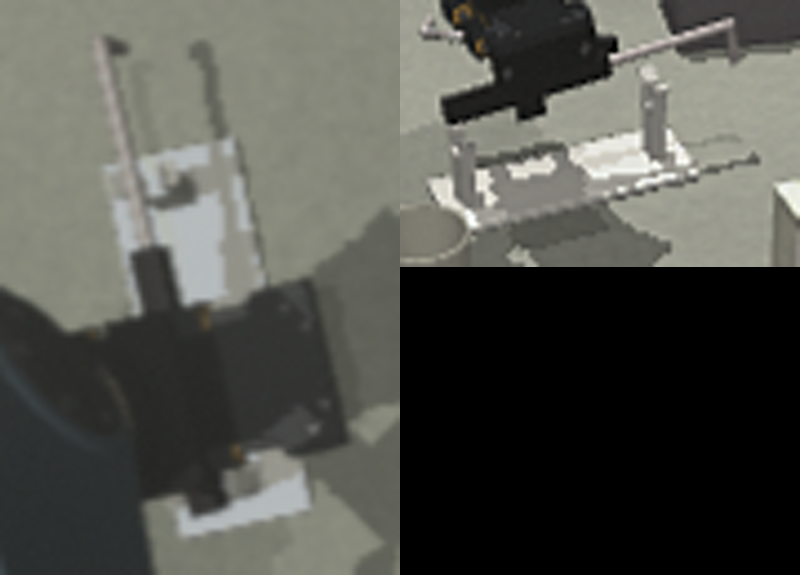

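The rod is right over both forks, with the tip at about (185,188) and the tail at (206.5,281) in the top view. I'll check both in the stand frame against the start.

```bash
python3 -c "
from h import *
s=np.radians(11.6);S=np.array([[np.cos(s),-np.sin(s),0],[np.sin(s),np.cos(s),0],[0,0,1]]);so=np.array([.442,.3345,0])
L=lambda p,z:S.T@(ray('top',p,z)-so)
print('tip then',L((190.0,192.8),.064),'now',L((185.2,188),.116), tri((185.2,188),(275+.225*(732-400),165+.225*22)))
print('tail then',L((208.6,282.6),.069),'now',L((206.6,281.5),.098))
print('front handle then',L((198.6,232.2),.069),'now',L((195.6,230),.111))
"
```

```text
tip then [0.1645 0.0007 0.064 ] now [ 0.1657 -0.0024  0.116 ] [0.6068 0.3665 0.112 ]
tail then [-0.0636 -0.0016  0.069 ] now [-0.0607 -0.0041  0.098 ]
front handle then [ 0.0628 -0.002   0.069 ] now [ 0.0634 -0.0057  0.111 ]
```

Request:
carry_out([
  [[0,6,4,-1,0.4],[0,8,1,-1,0],[0,8,0,-1,0],[0,0,0,0,0]],
])

```text
time: 15.5
position: [0.4424, 0.3372, 0.0582]
tool_rot: [-0.095, 0.656, 0.047, 0.747]
ft_force: [0.9, -0.9, -1.7]
grip_width: 0.0155
```

```bash
python3 -c "
from h import *
stand(.06)"
```

```text
origin [0.0023 0.0033 0.0757]
rearfork [-0.0525  0.0032  0.0703]
frontfork [0.1018 0.0033 0.0854]
hook [0.1694 0.0008 0.062 ]
t 15.5 F [ 0.8902 -0.9041 -1.6963] M [ 0.0245  0.2881 -0.0245] pos [0.4424 0.3372 0.0582] pitch 5.609113514134699 yaw 11.827807899551047 (grasp 11.75)
shift [15.488  -2.0007 -4.1651]
```

Request:
carry_out([
  [[0,4,-1.5,-1,0],[0,4,0,-1,0],[0,3,0,-1,0],[0,2,0,0,0]],
])

```text
time: 15.83
position: [0.4428, 0.3349, 0.0453]
tool_rot: [-0.095, 0.654, 0.047, 0.749]
ft_force: [-1.0, 0.3, 6.9]
grip_width: 0.0151
```

```bash
python3 -c "
from h import *
stand(.06)"
```

```text
origin [0.0022 0.001  0.0628]
rearfork [-0.0526  0.0009  0.0572]
frontfork [0.1016 0.0011 0.0729]
hook [ 0.1693 -0.0013  0.0498]
t 15.8333 F [-0.9528  0.2746  6.9255] M [-0.171   0.7956 -0.0336] pos [0.4428 0.3349 0.0453] pitch 5.8099286172041555 yaw 11.877638255120402 (grasp 11.75)
shift [ 2.5827 -0.7355 -2.4988]
```

The tail has touched the rear fork, with about 8 N upward. I'll press lightly so the wrist creeps level.

Request:
carry_out([
  [[0,2.5,0,-0.5,0],[0,2.5,0,-0.5,0],[0,2.5,0,-0.5,0],[0,2.5,0,-0.5,0],[0,2.5,0,-0.5,0],[0,2.5,0,-0.5,0]],
])

```text
time: 16.33
position: [0.4436, 0.3348, 0.0428]
tool_rot: [-0.094, 0.651, 0.048, 0.752]
ft_force: [-4.1, -0.6, 17.0]
grip_width: 0.0157
```

```bash
python3 -c "
from h import *
stand(.06)"
```

```text
origin [0.0027 0.0007 0.0603]
rearfork [-0.0519  0.0007  0.0542]
frontfork [0.1021 0.0008 0.0715]
hook [ 0.17   -0.0017  0.049 ]
t 16.3333 F [-4.0726 -0.6232 16.9694] M [-0.2376  1.0458 -0.0254] pos [0.4436 0.3348 0.0428] pitch 6.399832415471686 yaw 11.844564868259477 (grasp 11.75)
shift [-0.0237 -0.6988 -2.7582]
```

Request:
carry_out([
  [[0,-0.5,0,0,0],[0.2,0,0,0,0],[0.22,0,0,0,0],[0.25,0,0,0,0],[0.4,0,0,0,0],[0.7,0,0,0,0],[1,0,0,0,0],[1,0,0,0,0]],
], force=10)

```text
time: 17.0
position: [0.4456, 0.3357, 0.0448]
tool_rot: [-0.093, 0.649, 0.048, 0.754]
ft_force: [-0.3, 1.1, -0.3]
grip_width: 0.0407
```

```bash
python3 -c "
from h import *
stand(.06);print(robot.get_obs()['grip_width'])"
```

```text
origin [0.0047 0.0011 0.0624]
rearfork [-0.0499  0.0011  0.0559]
frontfork [0.104  0.0012 0.0741]
hook [ 0.1721 -0.0012  0.052 ]
t 17.0 F [-0.3356  1.0612 -0.2821] M [0.0494 0.1239 0.0078] pos [0.4456 0.3357 0.0448] pitch 6.72191970749826 yaw 11.841803674221145 (grasp 11.75)
shift [ 1.7575 -0.9732 -5.0162]
0.04073643322251428
```

Request:
carry_out([
  [[1,0,0,-1,0],[1,0,0,-1,0],[1,0,0,-1,0],[1,0,0,-1,0],[1,0,0,0,0],[1,0,0,0,0]],
])

```text
time: 17.5
position: [0.441, 0.3346, 0.0436]
tool_rot: [-0.093, 0.649, 0.048, 0.754]
ft_force: [-0.1, -0.2, -0.1]
grip_width: 0.0801
```

Request:
carry_out([
  [[1,-10,0,0,0],[1,-20,0,0,0],[1,-25,0,0,0],[1,-30,0,0,0],[1,-30,0,0,0],[1,-30,0,-20,0],[1,-10,0,-30,0],[1,0,20,-30,0]],
])

```text
time: 18.17
position: [0.3399, 0.3464, 0.1953]
tool_rot: [-0.089, 0.646, 0.048, 0.756]
ft_force: [0.6, 0.2, -0.5]
grip_width: 0.087
```

Request:
carry_out([
  [[1,-10,30,-30,0],[1,-10,35,-20,0],[1,0,35,-20,0],[1,0,35,-10,0],[1,0,30,0,0],[1,0,0,0,0],[1,0,0,0,0]],
])

```text
time: 18.75
position: [0.2157, 0.498, 0.1989]
tool_rot: [-0.087, 0.645, 0.051, 0.757]
ft_force: [-0.3, -1.0, -0.8]
grip_width: 0.0871
```

Run:
```python
from h import *
print(robot.get_obs()['position'],robot.get_obs()['grip_width'],robot.get_obs()['ft_force'])
t=robot.camera("top")[:,:,::-1];s=robot.camera("side")[:,:,::-1]
a=cv2.resize(t[185:295,170:240],(350,550),interpolation=cv2.INTER_CUBIC)
b=cv2.resize(s[165:225,275:365],(448,299),interpolation=cv2.INTER_CUBIC)
g=cv2.resize(t[140:215,300:390],(322,268),interpolation=cv2.INTER_CUBIC)
c=np.zeros((570,800,3),np.uint8);c[:550,:350]=a;c[:299,352:]=b;c[300:568,352:674]=g;cv2.imwrite("pics/p11.png",c)
```

```text
[0.2157 0.498  0.1989] 0.08705397956136962 [-0.3056 -0.9597 -0.811 ]
```

View pics/p11.png

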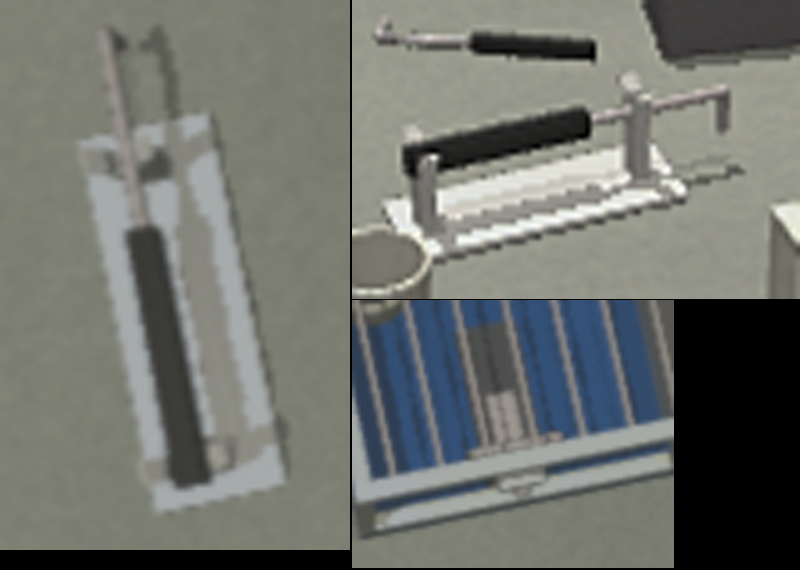

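The rod lies in both forks, level with the hook down, about 3 mm forward of where it was. The bail is unchanged at (346,180), so the bolt is still home, and the gripper is clear of everything. Handing in.

```bash
python3 -c "
from rig import robot
print(robot.hand_in())"
```

```text
the job is handed in; nothing more can be done
None
```

I drew the bolt to its stop with the hooked rod, held it there, laid the rod back in its stand and handed the job in at about 19 s of the 72 s. The hand-in gives no verdict.

- **Pull:** the bolt dragged at about 4 N, then stopped dead. I held 13–18 N on it for about 1.2 s, reading the wrist force between moves. The highest reading was about 18 N, so above your 15 N but under 20 N.
- **Rod:** the last picture shows it in both forks, level and hook down, about 3 mm forward of where it started. The gripper is open and well clear of it.
- **Bolt:** the bail sits at the same place in the picture as when I let go of it, about 76–78 mm to -x of the guard's origin.

**Bolt travel is not settled:** the pictures gave only 18.5–21 mm, while the hook's motion gave about 21–25 mm. An attempt at a finer image match was unreliable because the bar is partly under the lintel. I relied on the firm stop and the rising force that it is fully home, with travel close to the 22 mm minimum you gave.

**Wrist tilt:** under load the wrist tilted about 8° and pressing the rod's tail into the rear fork did not level it. The front of the rod therefore dropped about 1 cm into its fork on release.

I felt no contact with the guard and saw no bystander moved, though I did not measure their positions at the end.

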